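# Re-dock the converter modules by colour

## Task

The red, yellow and blue modules each stand in a dock of the wrong colour: park one of them in the empty green dock to make room, then bring all three into the docks of their own colour. Only when those three are right, draw the green module out of the narrow slot of the cooling stand by its exposed top edge and stand it in the green dock. All four must end upright, fully down inside the rims and let go; let no module fall over on the way, and leave the glass jar where it stands.

Things in the scene. Friction and masses are not known exactly. Their poses are not given: they have to be found in the camera images.
- module_red: upright plug-in converter module, black lower half and red upper half (red top face), a box 70 long x 24 thick x 64 high, 160 g (varies by 30 %), not fastened, either way round is the same. It starts standing in one of the docks of another colour, not the green one. Origin: centre of its underside; x along its 70 mm length, y across its 24 mm thickness, z up
- module_yellow: upright plug-in converter module, black lower half and yellow upper half (yellow top face), a box 70 long x 24 thick x 64 high, 160 g (varies by 30 %), not fastened, either way round is the same. It starts standing in one of the docks of another colour, not the green one. Origin: centre of its underside; x along its 70 mm length, y across its 24 mm thickness, z up
- module_blue: upright plug-in converter module, black lower half and blue upper half (blue top face), a box 70 long x 24 thick x 64 high, 160 g (varies by 30 %), not fastened, either way round is the same. It starts standing in one of the docks of another colour, not the green one. Origin: centre of its underside; x along its 70 mm length, y across its 24 mm thickness, z up
- module_green: upright plug-in converter module, black lower half and green upper half (green top face), a box 70 long x 24 thick x 64 high, 160 g (varies by 30 %), not fastened, either way round is the same. It starts down in the slot of the cooling stand, only its top 30 mm exposed. Origin: centre of its underside; x along its 70 mm length, y across its 24 mm thickness, z up
- dock_red: red dock, a shallow open tray fixed to the bench, 106 x 60 outside, floor 6 above the bench, pocket 86 x 40 inside a rim 10 wide whose top is 18 above the bench; a module stands in it with about 8 mm to spare on each side, their lengths parallel. At the start it holds a module of another colour. Origin: centre of its underside, on the bench; x along its 106 mm length, z up
- dock_yellow: yellow dock, a shallow open tray fixed to the bench, 106 x 60 outside, floor 6 above the bench, pocket 86 x 40 inside a rim 10 wide whose top is 18 above the bench; a module stands in it with about 8 mm to spare on each side, their lengths parallel. At the start it holds a module of another colour. Origin: centre of its underside, on the bench; x along its 106 mm length, z up
- dock_blue: blue dock, a shallow open tray fixed to the bench, 106 x 60 outside, floor 6 above the bench, pocket 86 x 40 inside a rim 10 wide whose top is 18 above the bench; a module stands in it with about 8 mm to spare on each side, their lengths parallel. At the start it holds a module of another colour. Origin: centre of its underside, on the bench; x along its 106 mm length, z up
- dock_green: green dock, a shallow open tray fixed to the bench, 106 x 60 outside, floor 6 above the bench, pocket 86 x 40 inside a rim 10 wide whose top is 18 above the bench; a module stands in it with about 8 mm to spare on each side, their lengths parallel. Empty at the start. Origin: centre of its underside, on the bench; x along its 106 mm length, z up
- cooling_stand: bare aluminium cooling stand fixed to the bench: two finned heat-sink blocks 90 long with a narrow upright slot between them, 28 wide, open at both ends; 96 x 72 overall, slot floor 6 and block tops 40 above the bench; the green module stands in it on edge, its top 70 above the bench. Origin: centre of its underside, on the bench; x along the slot, z up
- jar: small loose amber glass jar with a steel lid, diameter 44, height 60, standing among the docks; to be left alone. Origin: centre of its underside, z up
Not all that is in view belongs to the job. Leave any brown or pink look-alike of the module_yellow alone. Leave any pink look-alike of the dock_blue alone.

How it is judged (in metres and radians):
On the way, in this order (a step that is already met when the one before it is completed fails the run):
1. one of the red, yellow and blue modules is parked in the green dock, upright and let go (((horizontal distance between module_red and dock_green below 0.014 m and z of module_red in the frame of dock_green between 0.003 and 0.009 m and angle between module_red's own z axis and vertical below 0.1 rad and linear speed of module_red below 0.03 m/s and angular speed of module_red below 0.3 rad/s and contact force between module_red and the fingers below 0.2 N) or (horizontal distance between module_yellow and dock_green below 0.014 m and z of module_yellow in the frame of dock_green between 0.003 and 0.009 m and angle between module_yellow's own z axis and vertical below 0.1 rad and linear speed of module_yellow below 0.03 m/s and angular speed of module_yellow below 0.3 rad/s and contact force between module_yellow and the fingers below 0.2 N) or (horizontal distance between module_blue and dock_green below 0.014 m and z of module_blue in the frame of dock_green between 0.003 and 0.009 m and angle between module_blue's own z axis and vertical below 0.1 rad and linear speed of module_blue below 0.03 m/s and angular speed of module_blue below 0.3 rad/s and contact force between module_blue and the fingers below 0.2 N))), for 0.2 s.
2. red, yellow and blue modules stand in the docks of their own colour, let go, with the green module still in the cooling stand (horizontal distance between module_red and dock_red below 0.014 m and z of module_red in the frame of dock_red between 0.003 and 0.009 m and angle between each of module_red, module_yellow, module_blue's own z axis and vertical below 0.1 rad and linear speed of each of module_red, module_yellow, module_blue below 0.03 m/s and angular speed of each of module_red, module_yellow, module_blue below 0.3 rad/s and contact force between each of module_red, module_yellow, module_blue and the fingers below 0.2 N and horizontal distance between module_yellow and dock_yellow below 0.014 m and z of module_yellow in the frame of dock_yellow between 0.003 and 0.009 m and horizontal distance between module_blue and dock_blue below 0.014 m and z of module_blue in the frame of dock_blue between 0.003 and 0.009 m and horizontal distance between module_green and cooling_stand below 0.02 m and z of module_green in the frame of cooling_stand below 0.012 m), for 0.2 s.
At the end, for the whole second after the job is handed in: Each of the four modules stands in the dock of its own colour: centre within 14 mm of the dock's centre, underside within 3 mm of the height of the dock's floor, tilted less than 0.1 rad, at rest and not touched by the fingers (horizontal distance between module_red and dock_red below 0.014 m and z of module_red in the frame of dock_red between 0.003 and 0.009 m and angle between each of module_red, module_yellow, module_blue, module_green's own z axis and vertical below 0.1 rad and linear speed of each of module_red, module_yellow, module_blue, module_green below 0.03 m/s and angular speed of each of module_red, module_yellow, module_blue, module_green below 0.3 rad/s and contact force between each of module_red, module_yellow, module_blue, module_green and the fingers below 0.2 N and horizontal distance between module_yellow and dock_yellow below 0.014 m and z of module_yellow in the frame of dock_yellow between 0.003 and 0.009 m and horizontal distance between module_blue and dock_blue below 0.014 m and z of module_blue in the frame of dock_blue between 0.003 and 0.009 m and horizontal distance between module_green and dock_green below 0.014 m and z of module_green in the frame of dock_green between 0.003 and 0.009 m).
It fails at once if a module falls over (tilted more than 1 rad) (angle between any of module_red, module_yellow, module_blue, module_green's own z axis and vertical above 1 rad).
It fails at once if the jar is pushed more than 30 mm away or tipped more than 0.5 rad (distance of jar from where it was at the start of the episode above 0.03 m or angle between jar's own z axis and vertical above 0.5 rad).
It also fails if it takes over 136 s, if anything falls off the work surface, if the arm or the gripper's body presses on something with over 40 N, if the wrist force passes 120 N, or if a joint passes its speed limit or range.

## Robot

A 6-joint arm with a two-finger parallel gripper is mounted at the origin on the work surface. World frame = base frame: x ahead of the robot, y to its left, z up, the work surface at z = 0. Lengths are in m, angles in degrees, forces in N, time in s.
With the tool pointing down it reaches from about 0.25 to 0.725 m from the base axis. Payload 9.7 kg.
Tool frame: the origin (TCP) lies midway between the tips of the shut fingers; the grasp point (between the pads) lies bot.grasp_offset behind it (bot.grasp_offset is the distance from the TCP to the grasp point, in m); x points along the fingers, y is the direction in which the jaws open and shut, and the axes are right-handed (so a half turn about x gives the same grasp; the last joint's range is limited). The gripper opens to 85 mm and grips with 20 to 120 N. Pads are 22 mm wide; open, the fingers measure 114 mm over their backs; the gripper's body (76 mm by 85 mm) begins 54 mm behind the grasp point. The pads swing forward as they close: fully open they stand 13 mm farther back than shut.
Start: joints at [67.724, 4.979, 10.078, 95.1, 0, 90], TCP at [0.208, 0.509, 0.207] pointing down, gripper open.
Joint ranges: [-179.16, 179.16], [-48.56, 103.87], [-65.8, 70.77], [-126.05, 130.52], [-82.76, 87.17], [-180, 180]. Speed limits (degrees/s): [127.2, 127.2, 147.25, 180, 180, 180].

## Interface

Orientations are given as [roll, pitch, yaw] about the fixed x, y, z axes, in that order (R = Rz(yaw) Ry(pitch) Rx(roll)).
In Python, from workcell import status, camera, bot gives the robot as it stands.
- The arm moves only by the shell command python3 -m jog 'ROWS' [OPENING] [FORCE]. ROWS is text: rows parted by semicolons, each of 4 numbers parted by spaces: the shift along the tool's x, y, z in mm, then the turn about the tool's x in degrees. A call has exactly 8 rows; each row is the pose to reach, as a shift and turn from the pose commanded when the call began, along the tool's axes at that moment; what a row does not reach only later rows make up. A row lasts 1/8 s, in which the tool goes at most 62.5 mm and 10.7 degrees, less where a joint would pass 70% of its speed; a pose out of reach is approached as far as the arm can. A call with a gripper value outside its range is refused whole. OPENING is the opening, from 0 (shut) to 1 (fully open), set as the call begins (- or left out, the last holds). The fingers move at their own pace and stop on an object; FORCE is the grip in N (left out, the last holds). Time passes only in rows, so rows that repeat a pose let the fingers close, or fill a call up. It gives the time, the measured TCP pose, the force and the opening at its end, in the units of the state.
- status.get_obs(): the state, without advancing time (a new reading comes with each control period).
- camera(name): name is "side" or "top"; returns a dict with "color" (400x640x3 uint8, red, green, blue), "vfov" (degrees; the focal length in pixels is half the picture's height over the tangent of half this angle, whatever the lens; pixels are square), "cx", "cy" (the principal point, pixels), "D" ([k1, k2, p1, p2, k3] as OpenCV has them; the pictures are not rectified), "rvec" (rotation vector, rad) and "tvec" (3), from world to camera coordinates, as OpenCV has them. Camera axes: x right, y down, z forward; pixel columns grow to the right and rows downward; lengths in m; the calibration is good to about 2 mm. A picture is of the moment at which its call begins. There is no depth.
- bot.job_done(): hands the job in, once; it reports no verdict.
The state is a dict: "time": time; "q": joint angles; "qd": joint speeds; "joint_efforts": joint torques, N m; "ee_pos": TCP position; "tcp_rot": TCP orientation; "wrist_force": force on the tool from outside, world axes, zero at the start; "torque": the same for the moment, N m; "opening": finger opening in m.
Only numpy, scipy, OpenCV 4.12 (cv2) and the standard library are available. Lean on these libraries where they do the work, as an engineer would, in place of code of your own. Each camera call takes 0.05 s, during which the arm holds its last target. There are 200 camera calls.

## Working session

There is one attempt and no reset: what is moved stays moved. The work goes in short steps, Python scripts to look and compute and a shell command to move; the robot and the scene stay as the last step left them, time stands still between calls to the robot, and variables do not carry over. Pictures are saved under pics/ and viewed, about 12 in all and at most 16, crops included, and the job is handed in when it is done.

```bash
mkdir -p pics; ls; python3 - <<'E'
from workcell import status,camera,bot
import cv2
for n in("top","side"):
    c=camera(n); cv2.imwrite(f"pics/{n}0.png",c["color"][:,:,::-1])
    print({k:v for k,v in c.items() if k!="color"})
print(status.get_obs(),bot.grasp_offset)
E
```

```text
pics
{'vfov': 45.58161719622875, 'cx': 314.20845466990846, 'cy': 191.08085352726465, 'D': array([-0.11715094,  0.        ,  0.        ,  0.        ,  0.        ]), 'rvec': array([ 2.20940325, -2.1492227 ,  0.07812425]), 'tvec': array([-0.00808358,  0.4866469 ,  1.14310858])}
{'vfov': 42.714414701843985, 'cx': 323.40753662486134, 'cy': 191.52401972991686, 'D': array([-0.13826925,  0.        ,  0.        ,  0.        ,  0.        ]), 'rvec': array([ 2.38642459, -0.62168026,  0.23013715]), 'tvec': array([-0.42182717,  0.2093569 ,  0.87025272])}
{'time': 0.1, 'q': array([ 6.77248602e+01,  5.00693593e+00,  1.00393355e+01,  9.51010907e+01,
       -5.27414461e-05,  9.00003593e+01]), 'qd': array([-0.06862352, -0.0969915 ,  0.19775444,  0.04367408, -0.07650054,
        0.05028547]), 'joint_efforts': array([ 2.19200476e-03, -5.21557045e+01,  4.65655088e+01,  1.60531449e-02,
        1.36628501e-04, -8.20991914e-07]), 'ee_pos': array([0.20838727, 0.50872854, 0.20636677]), 'tcp_rot': array([ -89.95564874,   89.93130879, -112.23114782]), 'wrist_force': array([-0.53365689,  0.08078366,  0.34812109]), 'torque': array([-0.06246712,  0.01408971, -0.0209986 ]), 'opening': 0.08553257978303712} 0.0187
```

View pics/top0.png

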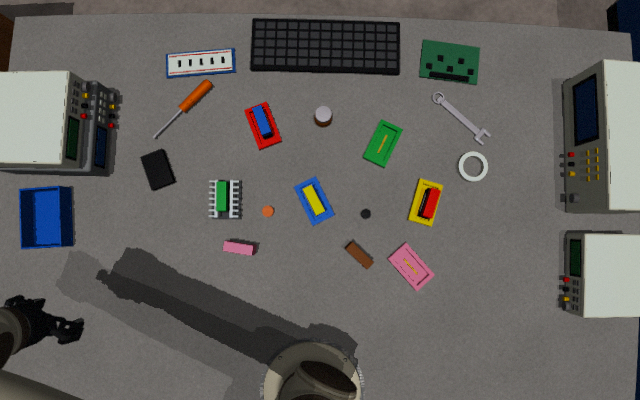

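View pics/side0.png

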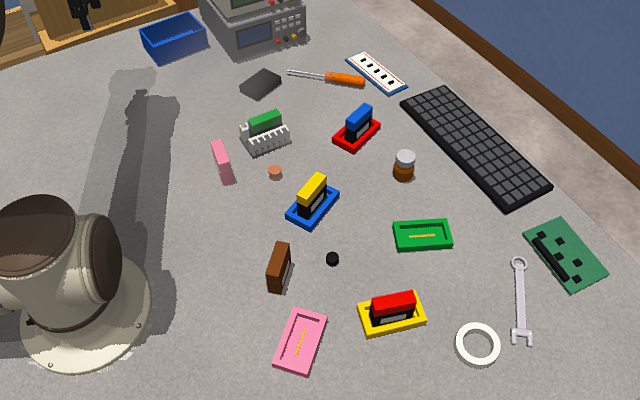

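The top view shows blue in the red dock (262,122), yellow in the blue dock (313,200), red in the yellow dock (428,203), the empty green dock (383,143), the green module in its stand (222,197) and the jar (323,116). The side view agrees. Next I'll measure all of these.

```bash
cat > h.py <<'E'
import numpy as np,cv2
from workcell import status,camera,bot
def K(c):
    f=200/np.tan(np.radians(c["vfov"]/2)); return np.array([[f,0,c["cx"]],[0,f,c["cy"]],[0,0,1]])
def cast(c,px,z):
    u=cv2.undistortPoints(np.float64(px).reshape(-1,1,2),K(c),c["D"]).reshape(-1,2)
    R=cv2.Rodrigues(c["rvec"])[0]; o=-R.T@c["tvec"]
    d=np.c_[u,np.ones(len(u))]@R
    return (o+d*((z-o[2])/d[:,2])[:,None])[:,:2]
def mask(c,col,vmin=60):
    h,s,v=cv2.split(cv2.cvtColor(c["color"],cv2.COLOR_RGB2HSV)); h=h.astype(int)
    H={"red":(h<6)|(h>174),"yellow":(h>22)&(h<34),"blue":(h>100)&(h<125),"green":(h>50)&(h<75)}[col]
    return (H&(s>140)&(v>vmin)).astype(np.uint8)
def blobs(c,col,vmin=60,amin=60):
    n,l,st,ce=cv2.connectedComponentsWithStats(mask(c,col,vmin))
    return [(l==i,st[i,4],ce[i]) for i in range(1,n) if st[i,4]>amin]
def rect(c,m,z):
    k=cv2.findContours(m.astype(np.uint8),cv2.RETR_EXTERNAL,cv2.CHAIN_APPROX_NONE)[0]
    k=max(k,key=len); r=cv2.minAreaRect((cast(c,k,z)*1000).astype(np.float32))
    (x,y),(w,h),a=r
    if w<h: w,h,a=h,w,a+90
    return np.round([x,y,w,h,(a+90)%180-90],1)
def to(x,y,z,ang=None):
    """shift in tool axes (mm) and turn to put jaw axis along ang(deg, mod 180)"""
    s=status.get_obs(); from scipy.spatial.transform import Rotation as T
    R=T.from_euler("xyz",s["tcp_rot"],degrees=True).as_matrix()
    d=R.T@(np.array([x,y,z])-s["ee_pos"]*1000)
    j=np.degrees(np.arctan2(R[1,1],R[0,1])); t=None
    if ang is not None: t=-((ang-j+90)%180-90)
    print("shift",d.round(1),"turn",t,"jaw",j.round(1),"q6",s["q"][5].round(1))
E
python3 - <<'E'
from h import *
for n in("top","side"):
    c=camera(n); R=cv2.Rodrigues(c["rvec"])[0]; print(n,(-R.T@c["tvec"]).round(3))
    for col in("red","yellow","blue","green"):
        for m,a,ce in blobs(c,col):
            v=c["color"].max(2)[m]
            print(col,a,ce.round(0),"z70",rect(c,m,.07),"z18",rect(c,m,.018),np.percentile(v,[5,25,50,75,95]))
    im=c["color"][:,:,::-1]
    crop=im[90:240,200:460] if n=="top" else im[90:340,200:470]
    cv2.imwrite(f"pics/{n}c.png",cv2.resize(crop,None,fx=2.9 if n=="top" else 2.3,fy=2.9 if n=="top" else 2.3,interpolation=0))
E
```

```text
top [ 0.397 -0.002  1.177]
red 687 [263. 127.] z70 [636.1 132.1 104.6  58.7  23.1] z18 [647.4 138.4 109.5  61.4  23.1] [ 93.  146.5 185.  190.  193. ]
red 282 [431. 203.] z70 [ 463.1 -268.1   69.4   23.3  -17. ] z18 [ 466.2 -280.6   72.7   24.4  -17. ] [ 97.5  186.   188.   190.   193.95]
yellow 610 [422. 201.] z70 [ 464.4 -254.8  102.8   60.2  -15.2] z18 [ 467.5 -266.7  107.6   63.   -15.2] [103.  164.  182.5 189.  192. ]
yellow 308 [313. 200.] z70 [462.6   5.9  68.9  24.   28.2] z18 [465.7   6.3  72.1  25.1  28.2] [119.35 185.   188.   190.   191.  ]
blue 228 [203.  68.] z70 [787.  290.6 169.3  60.7 -84.3] z18 [805.3 304.3 177.2  63.6 -84.3] [ 73.  95. 106. 112. 118.]
blue 285 [261. 120.] z70 [649.4 135.4  69.7  23.3  22.5] z18 [661.2 141.8  73.   24.4  22.5] [144.2 165.  167.  170.  172.8]
blue 704 [314. 201.] z70 [460.6   5.3 100.2  56.4  28.2] z18 [463.6   5.7 104.9  59.1  28.2] [103.45 154.   171.   180.   182.  ]
blue 1775 [ 44. 217.] z70 [400.9 671.5 147.9 109.8   5.7] z18 [401.  703.2 154.9 115.    5.7] [ 77. 139. 156. 157. 160.]
green 1426 [449.  59.] z70 [ 807.5 -314.4  14
[... 988 characters left out ...]
4. ] z18 [405.  702.4 200.  177.4 -84. ] [ 85.  92.  94. 110. 214.]
blue 165 [377.  81.] z70 [732.  227.4 171.3  56.8 -65.2] z18 [771.5 282.  183.4  60.8 -65.2] [ 73.4 111.  147.  164.  174. ]
blue 418 [358. 117.] z70 [640.8 126.6  87.7  35.5  22.4] z18 [673.8 174.1  93.9  38.   22.4] [ 81.85  92.   204.5  215.   223.  ]
blue 813 [313. 211.] z70 [440.6 -34.5 108.4  62.2  27.7] z18 [459.5   1.6 116.   66.6  27.7] [ 73.  86. 179. 222. 233.]
green 223 [264. 117.] z70 [463.7 222.   67.8  23.1   1.3] z18 [484.3 276.2  72.6  24.7   1.3] [130.4 165.  166.  168.  175. ]
green 1597 [422. 235.] z70 [ 577.3 -188.1  101.2   64.9  -24.8] z18 [ 605.8 -162.8  108.4   69.5  -24.8] [ 67. 103. 169. 170. 176.]
```

View pics/topc.png

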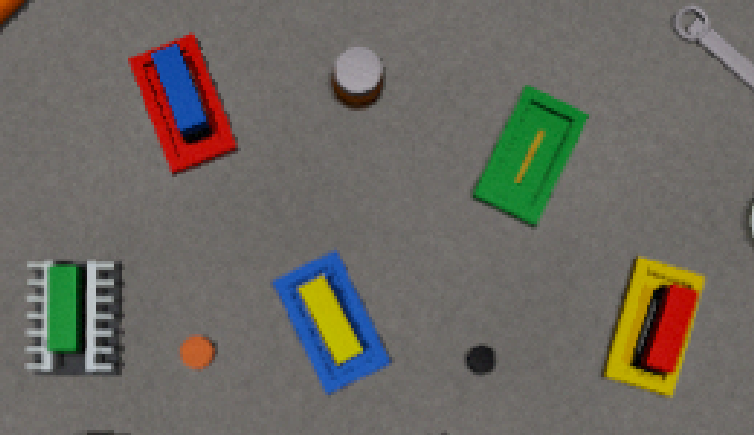

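Both views agree to within a few mm, so I'll park red first.

```bash
python3 -c "
from h import *
to(463,-268,150,73)"
```

```text
shift [  57.  -622.3  530.1] turn -5.2784843848009615 jaw 67.7 q6 90.0
```

```bash
python3 -m jog '5 -40 34 0; 10 -80 68 0; 15 -120 102 0; 20 -160 136 -1; 25 -200 170 -2; 30 -240 204 -3; 35 -280 238 -4; 40 -320 272 -5' 0.8 40 && python3 -m jog '3 -40 34 0; 6 -80 68 0; 9 -120 102 0; 12 -160 136 0; 15 -200 170 0; 16 -240 204 0; 17 -280 236 0; 17 -302 258 0' ; python3 -c "
from h import *
to(463,-268,40,73)"
```

```text
time: 1.2
ee_pos: [0.3391, 0.1081, 0.1669]
tcp_rot: [33.1, 90.0, 15.9]
wrist_force: [0.6, 0.4, 0.2]
opening: 0.0683
time: 2.2
ee_pos: [0.4957, -0.2575, 0.1493]
tcp_rot: [178.9, 90.0, 161.5]
wrist_force: [-0.6, 0.8, 0.4]
opening: 0.0686
shift [109.3 -19.8 -28. ] turn -0.37072482228089143 jaw 72.6 q6 -10.1
```

```bash
python3 -m jog '0 -10 -14 0; 0 -20 -28 0; 0 -20 -28 0; 0 -20 -28 0; 20 -20 -28 0; 40 -20 -28 0; 40 -20 -28 0; 40 -20 -28 0'; python3 - <<'E'
from h import *
to(463,-268,40,73)
c=camera("side"); cv2.imwrite("pics/s1.png",c["color"][200:400,230:550,::-1].repeat(2,0).repeat(2,1))
E
```

```text
time: 3.2
ee_pos: [0.4633, -0.2659, 0.1109]
tcp_rot: [-9.2, 89.9, -26.4]
wrist_force: [0.1, 0.7, 0.2]
opening: 0.0683
shift [70.9 -2.1  0.3] turn -0.24889882717317846 jaw 72.8 q6 -12.6
```

View pics/s1.png

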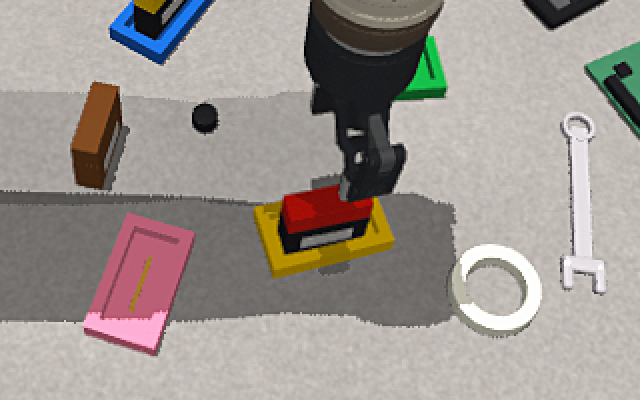

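The gripper hangs over the red module (around (330,215) in the crop) with one finger each side. Now I'll descend and grip.

```bash
python3 -m jog '20 -2 0 0; 40 -2 0 0; 55 -2 0 0; 65 -2 0 0; 71 -2 0 0; 71 -2 0 0; 71 -2 0 0; 71 -2 0 0' && python3 -m jog '0 0 0 0; 0 0 0 0; 0 0 0 0; 0 0 0 0; 0 0 0 0; -10 0 0 0; -30 0 0 0; -60 0 0 0' 0 40;  python3 -c "
from h import *
to(610.5,-160,160,64.8)"
```

```text
time: 4.25
ee_pos: [0.4625, -0.2681, 0.0395]
tcp_rot: [-11.9, 90.0, -29.2]
wrist_force: [0.2, -0.2, 0.2]
opening: 0.0687
time: 5.25
ee_pos: [0.4617, -0.2675, 0.0991]
tcp_rot: [164.9, 89.9, 147.6]
wrist_force: [0.5, -0.5, -1.3]
opening: 0.0226
shift [-61.  146.9 110.1] turn 7.925914838809348 jaw 72.7 q6 -12.8
```

```bash
python3 -m jog '-20 0 0 0; -30 25 18 1; -30 60 45 3; -30 100 75 5; -30 130 97 7; -30 147 110 8; -30 147 110 8; -30 147 110 8';  python3 -c "
from h import *
to(610.5,-160,41,64.8)"
```

```text
time: 6.25
ee_pos: [0.6105, -0.1605, 0.129]
tcp_rot: [-151.9, 90.0, -177.2]
wrist_force: [-0.2, 0.2, -0.6]
opening: 0.0219
shift [88.   0.5 -0.2] turn -0.06479990208653419 jaw 64.7 q6 10.5
```

```bash
python3 -m jog '20 0 0 0; 40 0 0 0; 55 0 0 0; 68 0 0 0; 78 0 0 0; 84 0 0 0; 88 0 0 0; 88 0 0 0' && python3 -m jog '0 0 0 0; 0 0 0 0; 0 0 0 0; -1 0 0 0; -20 0 0 0; -50 0 0 0; -80 0 0 0; -110 0 0 0' 0.7;  python3 -c "
from h import *
to(462.6,5.9,150,118.2)
c=camera('top')
for m,a,ce in blobs(c,'red'): print(ce, rect(c,m,.07))
"
```

```text
time: 7.25
ee_pos: [0.611, -0.1602, 0.0409]
tcp_rot: [-137.5, 90.0, -162.7]
wrist_force: [-0.6, 0.5, -0.8]
opening: 0.0225
time: 8.25
ee_pos: [0.6111, -0.1603, 0.1536]
tcp_rot: [11.3, 89.9, -14.0]
wrist_force: [0.5, 0.6, 0.5]
opening: 0.06
shift [   3.4   86.9 -205.2] turn -53.478555016301925 jaw 64.7 q6 10.6
[262.66764275 127.00439239] [636.1 132.  104.5  58.7  23.3]
```

```bash
python3 -m jog '0 10 -30 -9; 0 25 -70 -18; 0 40 -110 -27; 0 60 -150 -36; 0 78 -185 -45; 3 87 -205 -53.5; 3 87 -205 -53.5; 3 87 -205 -53.5';  python3 -c "
from h import *
to(462.6,5.9,40,118.2)
c=camera('top')
for m,a,ce in blobs(c,'red'): print(ce, rect(c,m,.07))
for m,a,ce in blobs(c,'yellow'): print(ce, rect(c,m,.018))
c=camera('side')
for m,a,ce in blobs(c,'red'): print(ce, rect(c,m,.07))
cv2.imwrite('pics/s2.png',c['color'][:,:,::-1])
"
```

```text
time: 9.3
ee_pos: [0.4634, 0.0056, 0.1488]
tcp_rot: [-34.7, 89.9, -6.6]
wrist_force: [-0.1, 0.1, 0.3]
opening: 0.0598
shift [108.8   0.7  -0.7] turn -0.12106260280673098 jaw 118.1 q6 -27.4
[259.81934307 124.3229927 ] [636.7 132.3 103.5  58.7  23.1]
[386.1875     138.66319444] [ 611.7 -161.5   69.    23.3  -25.4]
[425.07962085 202.01042654] [ 467.5 -267.2  107.4   62.1  -15.2]
[359.79609544 138.3318872 ] [614.3  79.4 111.7  45.2  22.6]
[427.42565598 220.2638484 ] [ 604.  -167.4   75.2   39.2  -25.1]
```

View pics/s2.png

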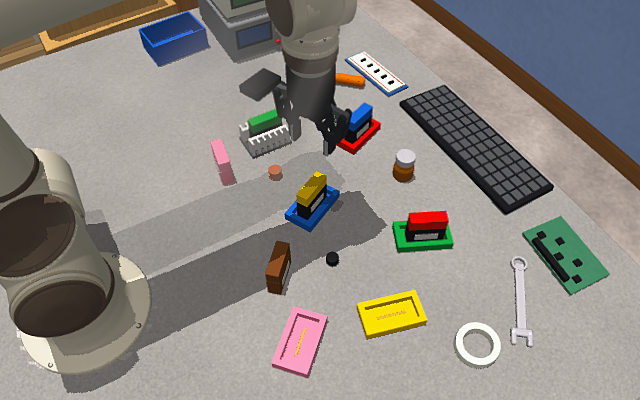

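Red stands in the green dock at (427,228), about 2 mm off centre. Next is yellow.

```bash
python3 -m jog '25 1 -1 0; 50 1 -1 0; 75 1 -1 0; 92 1 -1 0; 103 1 -1 0; 109 1 -1 0; 109 1 -1 0; 109 1 -1 0' && python3 -m jog '0 0 0 0; 0 0 0 0; 0 0 0 0; 0 0 0 0; 0 0 0 0; -10 0 0 0; -40 0 0 0; -80 0 0 0' 0 40;  python3 -c "
from h import *
to(467.3,-267,130,74.8)"
```

```text
time: 10.4
ee_pos: [0.4618, 0.0064, 0.0397]
tcp_rot: [-29.0, 89.9, -0.8]
wrist_force: [0.5, 0.7, 0.1]
opening: 0.06
time: 11.4
ee_pos: [0.4607, 0.0063, 0.1194]
tcp_rot: [155.0, 89.9, -176.7]
wrist_force: [0.0, -1.2, -1.7]
opening: 0.0223
shift [ -10.6 -243.9 -123.4] turn 43.42039101756579 jaw 118.2 q6 -27.4
```

```bash
python3 -m jog '-10 -15 -8 3; -12 -55 -28 10; -12 -100 -51 19; -12 -150 -76 28; -12 -200 -101 37; -12 -234 -118 43; -12 -244 -123 43.4; -12 -244 -123 43.4';  python3 -c "
from h import *
to(467.3,-267,41,74.8)"
```

```text
time: 12.4
ee_pos: [0.4678, -0.2672, 0.1303]
tcp_rot: [162.9, 89.9, 147.7]
wrist_force: [0.4, 0.1, -1.8]
opening: 0.0225
shift [89.3  0.  -0.4] turn -0.015491737729021793 jaw 74.8 q6 -14.5
```

```bash
python3 -m jog '20 0 0 0; 40 0 0 0; 57 0 0 0; 70 0 0 0; 79 0 0 0; 86 0 0 0; 89 0 0 0; 89 0 0 0' && python3 -m jog '0 0 0 0; 0 0 0 0; 0 0 0 0; -1 0 0 0; -20 0 0 0; -50 0 0 0; -80 0 0 0; -110 0 0 0' 0.7;  python3 -c "
from h import *
to(649.4,135.4,150,112.5)
"
```

```text
time: 13.4
ee_pos: [0.4684, -0.2669, 0.0421]
tcp_rot: [-3.2, 90.0, -18.4]
wrist_force: [0.2, -0.4, -0.7]
opening: 0.0227
time: 14.4
ee_pos: [0.4685, -0.2669, 0.1545]
tcp_rot: [-14.3, 89.9, -29.5]
wrist_force: [0.6, 0.8, 0.9]
opening: 0.0601
shift [  4.5 435.6  69.3] turn -37.67381217654703 jaw 74.8 q6 -14.5
```

```bash
python3 -m jog '0 40 6 0; 0 95 15 -6; 0 150 24 -13; 0 205 33 -20; 0 260 41 -27; 0 315 50 -34; 0 370 59 -37.7; 0 420 67 -37.7' && python3 -m jog '0 0 0 0; 0 0 0 0; 0 0 0 0; 0 0 0 0; 0 0 0 0; 0 0 0 0; 0 0 0 0; 0 0 0 0'; python3 -c "
from h import *
to(649.4,135.4,40,112.5)
c=camera('top')
for m,a,ce in blobs(c,'yellow')+blobs(c,'red')+blobs(c,'blue'): print(ce, rect(c,m,.07))
"
```

```text
time: 15.4
ee_pos: [0.6437, 0.123, 0.1535]
tcp_rot: [-11.8, 89.9, 10.8]
wrist_force: [-0.2, -0.4, -0.3]
opening: 0.0599
time: 16.4
ee_pos: [0.643, 0.121, 0.1519]
tcp_rot: [175.3, 90.0, -162.1]
wrist_force: [-0.8, -0.3, -0.1]
opening: 0.0596
shift [111.9  10.8  11.4] turn 0.025536536384976216 jaw 112.5 q6 -11.9
[425.4340836  202.30868167] [ 464.2 -255.2  102.9   59.5  -15.5]
[386.21428571 138.68707483] [ 611.5 -162.    69.    24.3  -25.4]
[170.28169014  69.11267606] [771.4 365.1  72.2  33.8  39.5]
[314.12919634 200.86978637] [460.4   5.9 100.3  57.3  28. ]
[ 44.49428571 217.18571429] [400.8 671.6 147.9 109.6   5.8]
```

```bash
python3 -m jog '0 6 6 0; 0 11 11 0; 20 11 11 0; 45 11 11 0; 70 11 11 0; 95 11 11 0; 109 11 11 0; 112 11 11 0' && python3 -m jog '0 0 0 0; 0 0 0 0; 0 0 0 0; 0 0 0 0; 0 0 0 0; 0 0 0 0; -1 0 0 0; -1 0 0 0' && python3 -m jog '0 0 0 0; 0 0 0 0; 0 0 0 0; 0 0 0 0; 0 0 0 0; -10 0 0 0; -40 0 0 0; -80 0 0 0' 0 40;  python3 -c "
from h import *
to(463.3,5.7,130,118.2)"
```

```text
time: 17.45
ee_pos: [0.6486, 0.1356, 0.0392]
tcp_rot: [167.4, 89.9, -170.1]
wrist_force: [0.7, -0.7, 0.1]
opening: 0.0599
time: 18.45
ee_pos: [0.649, 0.1354, 0.0411]
tcp_rot: [-16.4, 90.0, 6.1]
wrist_force: [-0.5, -0.1, -0.7]
opening: 0.0597
time: 19.45
ee_pos: [0.6483, 0.1352, 0.1211]
tcp_rot: [171.5, 89.9, -166.0]
wrist_force: [0.4, -0.5, -1.4]
opening: 0.0224
shift [  -8.4  -48.7 -220.5] turn -5.679919972953655 jaw 112.5 q6 -10.7
```

```bash
python3 -m jog '-9 -5 -20 0; -9 -13 -60 -1; -9 -24 -110 -3; -9 -35 -160 -4; -9 -44 -200 -5; -9 -49 -220 -5.7; -9 -49 -220 -5.7; -9 -49 -220 -5.7';  python3 -c "
from h import *
to(463.3,5.7,42,118.2)"
```

```text
time: 20.45
ee_pos: [0.4651, 0.006, 0.1303]
tcp_rot: [-19.9, 90.0, 8.3]
wrist_force: [0.2, 0.5, -1.1]
opening: 0.0223
shift [88.3  0.6 -1.8] turn 0.006094891698523952 jaw 118.2 q6 -27.5
```

```bash
python3 -m jog '20 0 -1 0; 40 0 -1 0; 57 0 -1 0; 70 0 -1 0; 79 0 -1 0; 86 0 -1 0; 88 0 -1 0; 88 0 -1 0' && python3 -m jog '0 0 0 0; 0 0 0 0; 0 0 0 0; -1 0 0 0; -20 0 0 0; -50 0 0 0; -80 0 0 0; -110 0 0 0' 0.7;  python3 -c "
from h import *
to(611.6,-161.8,150,64.7)
"
```

```text
time: 21.45
ee_pos: [0.4638, 0.0054, 0.0423]
tcp_rot: [-24.4, 90.0, 3.8]
wrist_force: [0.7, 0.1, -0.8]
opening: 0.0229
time: 22.45
ee_pos: [0.4636, 0.0054, 0.1531]
tcp_rot: [-34.7, 90.0, -6.4]
wrist_force: [0.1, 0.2, 0.4]
opening: 0.06
shift [   3.1 -217.3   51.4] turn 53.52438204277128 jaw 118.2 q6 -27.6
```

```bash
python3 -m jog '0 -20 5 6; 0 -60 14 15; 0 -105 25 24; 0 -150 36 34; 0 -190 45 44; 0 -217 51 53.5; 0 -217 51 53.5; 0 -217 51 53.5';  python3 -c "
from h import *
to(611.6,-161.8,40,64.7)
c=camera('top')
cv2.imwrite('pics/t3.png',c['color'][90:250,190:470,::-1].repeat(2,0).repeat(2,1))
for k,v in (('yellow',60),('blue',60)):
  for m,a,ce in blobs(c,k,v): print(k,ce, rect(c,m,.018))
"
```

```text
time: 23.45
ee_pos: [0.6108, -0.1614, 0.1519]
tcp_rot: [179.5, 90.0, 154.3]
wrist_force: [0.1, 0.4, -0.3]
opening: 0.06
shift [ 1.119e+02 -1.000e-01  1.000e+00] turn 0.1497646481895316 jaw 64.8 q6 10.3
blue [203.15350877  68.07017544] [805.2 304.3 177.3  63.5 -84.3]
blue [313.76135266 200.66086957] [463.9   5.2 104.9  60.1  28.2]
blue [ 44.51317297 217.12943872] [401.1 703.3 154.9 114.8   5.7]
```

View pics/t3.png

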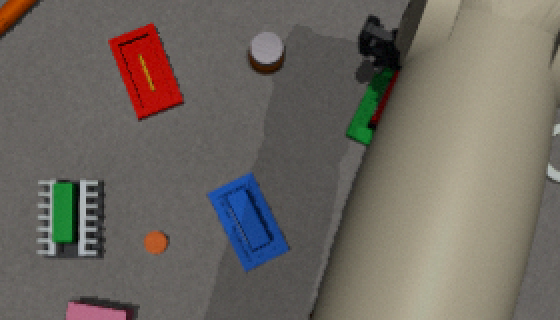

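Blue sits centred in the blue dock at (247,220), the red dock is empty at (145,72), and the jar is untouched at (266,50). Now red goes to the red dock.

```bash
python3 -m jog '25 0 1 0; 50 0 1 0; 75 0 1 0; 92 0 1 0; 103 0 1 0; 110 0 1 0; 111 0 1 0; 111 0 1 0' && python3 -m jog '0 0 0 0; 0 0 0 0; 0 0 0 0; 0 0 0 0; 0 0 0 0; -20 0 0 0; -60 0 0 0; -110 0 0 0' 0 40;  python3 -c "
from h import *
to(647.4,138.4,150,113.1)
c=camera('top')
for m,a,ce in blobs(c,'red'): print(ce, rect(c,m,.018))"
```

```text
time: 24.5
ee_pos: [0.6124, -0.1623, 0.0416]
tcp_rot: [9.7, 90.0, -15.6]
wrist_force: [-0.2, -0.1, -0.2]
opening: 0.0602
time: 25.5
ee_pos: [0.6114, -0.162, 0.152]
tcp_rot: [-168.6, 89.9, 166.1]
wrist_force: [1.0, -0.7, -0.6]
opening: 0.0224
shift [  2.1 287.  -95.7] turn -48.37524613141014 jaw 64.7 q6 10.4
[262.43824701 125.23007968] [647.4 138.4 109.5  61.4  23.1]
```

```bash
python3 -m jog '0 25 -8 -3; 0 70 -23 -10; 0 120 -40 -19; 0 170 -57 -28; 0 220 -74 -37; 0 260 -87 -45; 0 285 -95 -48.4; 0 287 -96 -48.4' && python3 -m jog '0 0 0 0; 0 0 0 0; 0 0 0 0; 0 0 0 0; 10 0 0 0; 20 0 0 0; 30 0 0 0; 30 0 0 0';  python3 -c "
from h import *
to(647.4,138.4,42.5,113.1)"
```

```text
time: 26.55
ee_pos: [0.6477, 0.1401, 0.1512]
tcp_rot: [138.2, 90.0, 161.5]
wrist_force: [0.2, -1.1, -0.8]
opening: 0.0224
time: 27.55
ee_pos: [0.6472, 0.1383, 0.1195]
tcp_rot: [169.0, 89.9, -167.9]
wrist_force: [0.9, 0.7, -0.8]
opening: 0.0221
shift [77.  -0.   0.4] turn 0.02856438127376748 jaw 113.1 q6 -11.1
```

```bash
python3 -m jog '20 0 0 0; 38 0 0 0; 50 0 0 0; 60 0 0 0; 68 0 0 0; 74 0 0 0; 77 0 0 0; 77 0 0 0' && python3 -m jog '0 0 0 0; 0 0 0 0; 0 0 0 0; -1 0 0 0; -20 0 0 0; -50 0 0 0; -80 0 0 0; -110 0 0 0' 0.7;  python3 -c "
from h import *
to(464.6,222.8,120,90.8)
"
```

```text
time: 28.55
ee_pos: [0.6478, 0.1384, 0.044]
tcp_rot: [-110.6, 90.0, -87.5]
wrist_force: [-0.0, 0.3, -1.3]
opening: 0.0219
time: 29.55
ee_pos: [0.6479, 0.1384, 0.1567]
tcp_rot: [-11.8, 89.9, 11.3]
wrist_force: [0.1, 0.0, -0.7]
opening: 0.0598
shift [  36.4  149.7 -135.5] turn 22.32129840474525 jaw 113.1 q6 -11.1
```

```bash
python3 -m jog '0 15 -12 2; 0 40 -36 6; 0 75 -68 12; 0 110 -100 18; 0 140 -127 22.3; 0 150 -135.5 22.3; 0 150 -135.5 22.3; 0 150 -135.5 22.3';  python3 - <<'E'
from h import *
to(464.6,222.8,120,90.8)
a=camera('top')["color"][90:250,190:470,::-1];c=camera('side'); b=c['color'][90:350,180:480,::-1]
cv2.imwrite('pics/t4.png',cv2.resize(a,None,fx=2.8,fy=2.8));cv2.imwrite('pics/s4.png',b.repeat(2,0).repeat(2,1))
E
```

```text
time: 30.55
ee_pos: [0.4653, 0.2228, 0.1543]
tcp_rot: [7.9, 90.0, 8.8]
wrist_force: [-0.0, 0.4, 0.2]
opening: 0.0599
shift [34.3 -0.  -0.7] turn 0.027170885973376357 jaw 90.8 q6 24.8
```

View pics/t4.png

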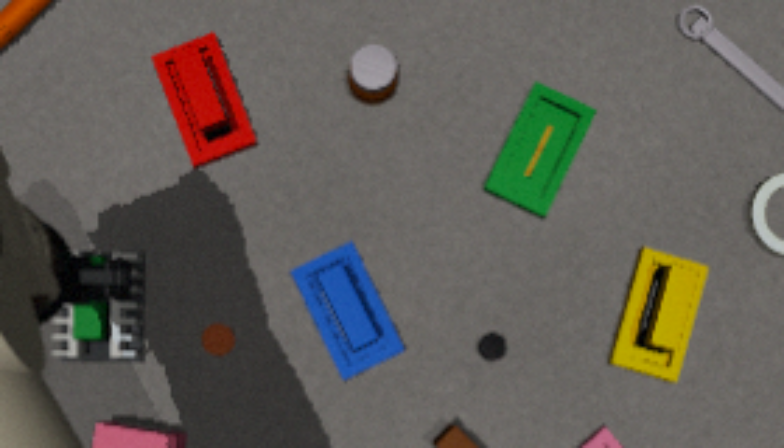

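View pics/s4.png

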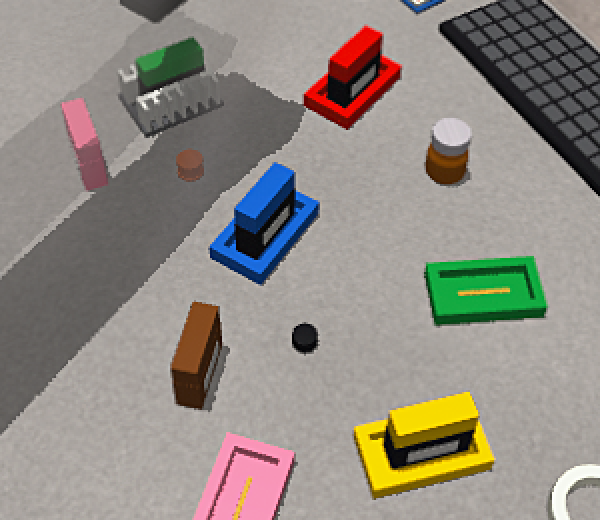

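Red, blue and yellow stand upright in their own docks in the side crop at (355,75), (265,215) and (425,440), and the green dock is empty. The gripper is over the green module in the stand. Now I'll draw it out.

```bash
python3 -m jog '25 0 0 0; 50 0 0 0; 75 0 0 0; 92 0 0 0; 103 0 0 0; 109 0 0 0; 109 0 0 0; 109 0 0 0' && python3 -m jog '0 0 0 0; 0 0 0 0; 0 0 0 0; 0 0 0 0; 0 0 0 0; 0 0 0 0; -5 0 0 0; -10 0 0 0' 0 50
```

```text
time: 31.65
ee_pos: [0.4647, 0.2233, 0.0457]
tcp_rot: [24.3, 89.9, 25.1]
wrist_force: [0.4, -0.5, 0.8]
opening: 0.0597
time: 32.65
ee_pos: [0.4642, 0.223, 0.0552]
tcp_rot: [-97.7, 90.0, -96.8]
wrist_force: [0.4, -0.3, -0.3]
opening: -0.0001
```

The fingers closed fully on nothing, so I'll look.

```bash
python3 - <<'E'
from h import *
a=camera('top')["color"][140:260,170:300,::-1];c=camera('side'); b=c['color'][60:200,200:330,::-1]
cv2.imwrite('pics/t5.png',np.hstack([cv2.resize(a[:,:],(390,360)),cv2.resize(b,(390,420))[:360]]))
E
```

```text
(no output)
```

View pics/t5.png

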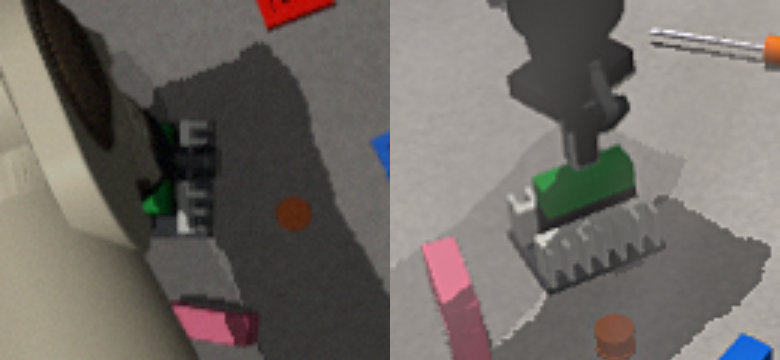

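The picture disagrees with the opening reading. The module sits between the fingers and its black lower half now shows, so it has been lifted. I'll re-read the state.

```bash
python3 -m jog '0 0 0 0; 0 0 0 0; 0 0 0 0; 0 0 0 0; -5 0 0 0; -10 0 0 0; -15 0 0 0; -15 0 0 0'; python3 - <<'E'
from h import *
s=status.get_obs(); print(s["opening"],s["wrist_force"],s["torque"])
c=camera('side'); b=c['color'][50:190,190:350,::-1]
cv2.imwrite('pics/s6.png',cv2.resize(b,(640,560)))
E
```

```text
time: 33.75
ee_pos: [0.4646, 0.2233, 0.0706]
tcp_rot: [25.7, 89.9, 26.5]
wrist_force: [0.1, 0.9, -0.5]
opening: -0.0002
-0.00023151225554957436 [ 0.11471145  0.94935363 -0.48636072] [-0.02279156 -0.01180009  0.0078851 ]
```

View pics/s6.png

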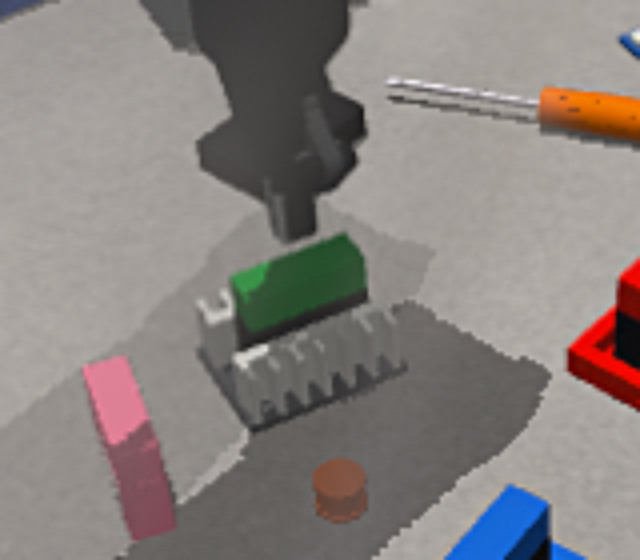

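The fingers really are shut and above the module, which sits slightly raised in the slot. I'll move aside and measure its height and tilt from both views.

```bash
python3 -m jog '-40 0 0 0; -90 0 0 0; -100 -30 20 0; -100 -80 30 0; -100 -130 40 0; -100 -180 40 0; -100 -180 40 0; -100 -180 40 0' 0.7; python3 - <<'E'
from h import *
print(status.get_obs()["ee_pos"])
I=[]
for n in("top","side"):
    c=camera(n)
    for m,a,ce in blobs(c,'green',60):
        if ce[0]<300:
            for z in (.06,.07,.08): print(n,a,ce.round(1),z,rect(c,m,z))
            x,y=ce.astype(int); I.append(cv2.resize(c['color'][y-35:y+35,x-35:x+35,::-1],(395,395),interpolation=0))
            k=max(cv2.findContours(m.astype(np.uint8),0,1)[0],key=len); print(cv2.approxPolyDP(k,2,True).reshape(-1,2).tolist())
cv2.imwrite('pics/g7.png',np.hstack(I))
E
```

```text
time: 34.8
ee_pos: [0.5069, 0.0437, 0.1699]
tcp_rot: [117.0, 90.0, 117.8]
wrist_force: [1.5, -0.1, -0.0]
opening: 0.06
[0.5068904  0.04374318 0.169891  ]
top 286 [220.4 195.3] 0.06 [467.  226.4  68.9  21.5   2.5]
top 286 [220.4 195.3] 0.07 [466.4 224.3  68.3  21.4   2.5]
top 286 [220.4 195.3] 0.08 [465.7 222.3  67.7  21.2   2.5]
[[216, 183], [216, 210], [224, 210], [225, 181]]
side 228 [264.  116.6] 0.06 [467.7 233.8  69.4  23.2   0.9]
side 228 [264.  116.6] 0.07 [463.7 223.4  68.4  22.9   0.9]
side 228 [264.  116.6] 0.08 [459.8 212.9  67.5  22.6   0.9]
[[280, 114], [274, 109], [248, 120], [253, 124]]
```

View pics/g7.png

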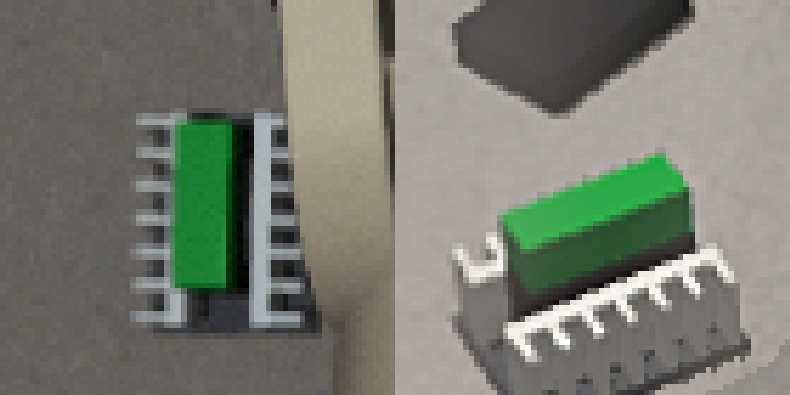

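```bash
python3 - <<'E'
from h import *
c=camera('side')
P=np.array([[464.6,223.3,z] for z in (55.2,70.6,85,100)])/1000
print(cv2.projectPoints(P,c["rvec"],c["tvec"],K(c),c["D"])[0].reshape(-1,2).round(1))
s=status.get_obs();print(s["q"].round(2),s["ee_pos"])
E
```

```text
[[265.1 121.7]
 [264.5 116.4]
 [263.9 111.3]
 [263.4 105.9]]
[ 5.030e+00 -1.280e+00 -4.600e-01  9.082e+01  1.000e-02  4.120e+00] [0.50688352 0.04467736 0.16990035]
```

The projection puts the shut fingertips about 15–19 mm higher than the reported TCP, so that grip only nipped the top few mm and slipped off. The module is still fully down: its height from the two views is unchanged to 0.3 mm. I'll go in about 10 mm lower.

```bash
python3 -m jog '0 40 -8 0; 0 90 -20 0; 0 140 -31 0; 0 180 -41 0; 0 180 -41 0; 0 180 -41 0; 40 180 -41 0; 60 180 -41 0';python3 -c "
from h import *
to(465,223.5,36,91)"
```

```text
time: 35.95
ee_pos: [0.463, 0.222, 0.1082]
tcp_rot: [-149.9, 89.9, -149.1]
wrist_force: [0.2, 0.0, 0.5]
opening: 0.0602
shift [72.2  1.5  2.1] turn -0.23740935207449354 jaw 90.8 q6 24.9
```

```bash
python3 -m jog '20 1 2 0; 40 1 2 0; 55 1 2 0; 62 1 2 0; 66 1 2 0; 70 1 2 0; 72 1 2 0; 72 1 2 0' && python3 -m jog '0 0 0 0; 0 0 0 0; 0 0 0 0; 0 0 0 0; 0 0 0 0; 0 0 0 0; 0 0 0 0; 0 0 0 0' 0 60
```

```text
time: 36.95
ee_pos: [0.4653, 0.2242, 0.0381]
tcp_rot: [14.3, 90.0, 15.2]
wrist_force: [-1.0, 0.1, 0.3]
opening: 0.0596
time: 37.95
ee_pos: [0.4656, 0.2243, 0.0384]
tcp_rot: [28.5, 90.0, 29.3]
wrist_force: [-0.9, 0.5, 5.5]
opening: 0.0219
```

```bash
python3 -m jog '-3 0 0 0; -6 0 0 0; -10 0 0 0; -15 0 0 0; -20 0 0 0; -25 0 0 0; -30 0 0 0; -30 0 0 0'; python3 - <<'E'
from h import *
c=camera('side'); b=c['color'][50:190,190:350,::-1]
cv2.imwrite('pics/s8.png',cv2.resize(b,(640,560)))
E
```

```text
time: 38.95
ee_pos: [0.4656, 0.2242, 0.0685]
tcp_rot: [25.0, 90.0, 25.8]
wrist_force: [0.4, 0.1, -1.4]
opening: 0.0219
```

View pics/s8.png

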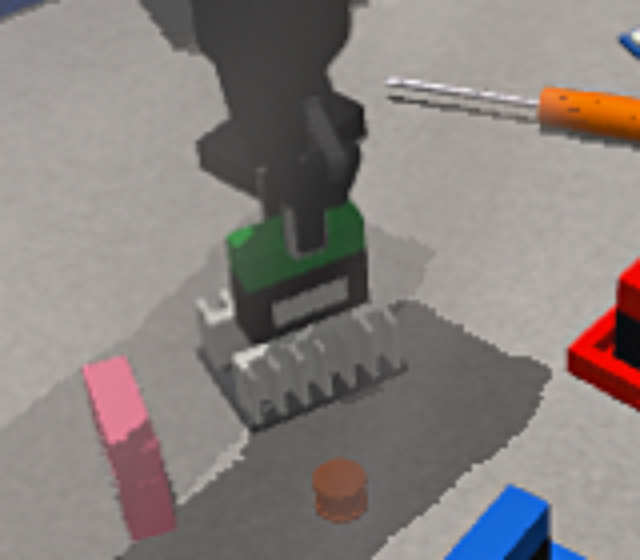

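The module is gripped at mid-band (fingers at (305,230)) and rising upright. I'll carry it out over the green dock.

```bash
python3 -m jog '-5 0 0 0; -12 0 0 0; -22 0 0 0; -35 0 0 0; -50 0 0 0; -65 0 0 0; -80 0 0 0; -90 0 0 0';python3 -c "
from h import *
to(610.5,-160,155,64.8)"
```

```text
time: 40.0
ee_pos: [0.4655, 0.2242, 0.1593]
tcp_rot: [26.3, 89.9, 27.1]
wrist_force: [-0.5, -0.0, -1.7]
opening: 0.022
shift [   4.2 -386.3  139.4] turn 26.02482437828077 jaw 90.8 q6 24.9
```

```bash
python3 -m jog '0 -20 7 0; 0 -65 23 2; 0 -115 41 6; 0 -165 59 10; 0 -215 77 15; 0 -265 95 20; 0 -310 112 23; 0 -350 126 26' && python3 -m jog '0 -20 4 0; 0 -25 3 0; 0 -25 3 0; 0 -25 3 0; 0 -25 3 0; 0 -25 3 0; 0 -25 3 0; 0 -25 3 0';python3 -c "
from h import *
to(610.5,-160,40,64.8)"
```

```text
time: 41.0
ee_pos: [0.5967, -0.1259, 0.158]
tcp_rot: [-161.4, 90.0, 173.3]
wrist_force: [1.2, 0.3, -0.6]
opening: 0.022
time: 42.0
ee_pos: [0.5884, -0.1479, 0.158]
tcp_rot: [-177.5, 90.0, 157.3]
wrist_force: [-0.6, 0.5, -0.9]
opening: 0.0217
shift [117.9  -1.6  25.2] turn 0.02808983865747905 jaw 64.8 q6 11.1
```

```bash
python3 -m jog '0 -1 10 0; 0 -1.5 20 0; 0 -1.5 25 0; 0 -1.5 25 0; 15 -1.5 25 0; 35 -1.5 25 0; 55 -1.5 25 0; 60 -1.5 25 0';python3 -c "
from h import *
to(610.5,-160,40,64.8)"
```

```text
time: 43.0
ee_pos: [0.6092, -0.1595, 0.0957]
tcp_rot: [-170.3, 89.8, 164.6]
wrist_force: [-0.3, -0.8, -1.4]
opening: 0.022
shift [55.7  0.1  1.6] turn 0.029783948785905068 jaw 64.8 q6 10.5
```

```bash
python3 -m jog '12 0 1 0; 25 0 1 0; 36 0 1 0; 44 0 1 0; 50 0 1 0; 54 0 1 0; 56 0 1 0; 56 0 1 0' && python3 -m jog '0 0 0 0; 0 0 0 0; 0 0 0 0; -1 0 0 0; -20 0 0 0; -50 0 0 0; -80 0 0 0; -110 0 0 0' 0.7 && python3 -m jog '0 20 -20 0; 0 60 -60 0; 0 100 -100 0; 0 140 -140 0; 0 180 -180 0; 0 210 -180 0; 0 240 -180 0; 0 240 -180 0'; python3 - <<'E'
from h import *
c=camera('side'); cv2.imwrite('pics/s9.png',c['color'][70:350,180:500,::-1].repeat(2,0).repeat(2,1))
t=camera('top'); cv2.imwrite('pics/t9.png',cv2.resize(t['color'][90:250,190:470,::-1],None,fx=2.8,fy=2.8))
E
```

```text
time: 44.0
ee_pos: [0.6113, -0.1604, 0.0421]
tcp_rot: [23.8, 90.0, -1.4]
wrist_force: [-0.5, -0.1, -1.3]
opening: 0.0218
time: 45.0
ee_pos: [0.6114, -0.1604, 0.1546]
tcp_rot: [8.9, 89.9, -16.3]
wrist_force: [0.3, -0.0, 0.7]
opening: 0.0597
time: 46.0
ee_pos: [0.5509, 0.135, 0.153]
tcp_rot: [46.7, 89.9, 21.7]
wrist_force: [-0.1, 0.4, 0.3]
opening: 0.0594
```

View pics/s9.png

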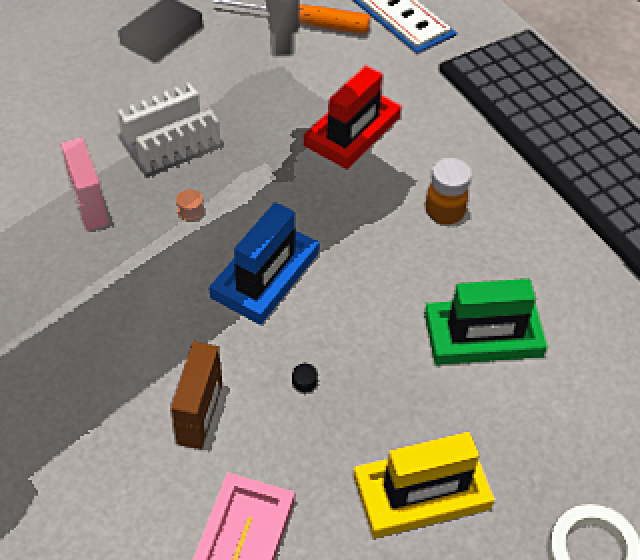

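View pics/t9.png

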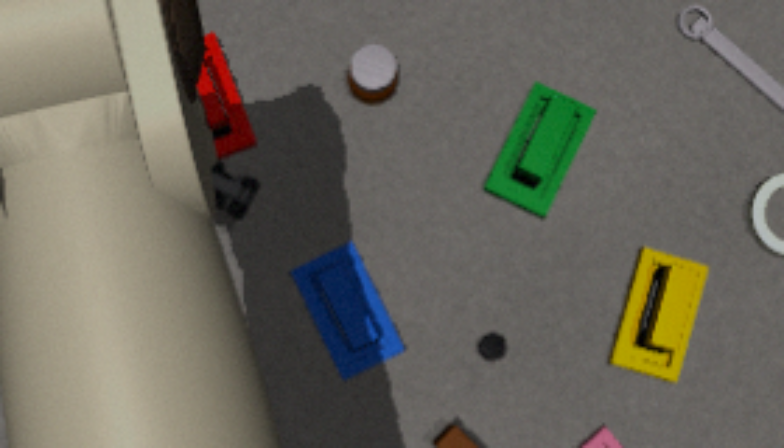

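All four modules stand upright inside their rims: red (355,105), blue (265,250), green (490,310) and yellow (430,470) in the side crop. The stand is empty and the jar hasn't moved. In the top view the green top face is where the parked red one measured about 2 mm off. I'll hand in.

```bash
python3 -c "
from workcell import bot
print(bot.job_done())"
```

```text
the job is handed in; nothing more can be done
None
```

I handed the job in at about 46 s with all four modules in the docks of their own colour. I parked red in the green dock, then moved yellow, blue and red home, and last drew green from the cooling stand into the green dock.

- **Last checks:** the final pictures show all four upright inside their rims and let go, the stand empty and the jar where it was. I judged the final seating by eye and from the release positions, which were within about 2 mm of the measured dock centres. The module tops were not measured again, because each now matches its dock's colour.
- **First green grip failed:** the fingers shut on nothing. The module stayed fully down in the slot, shifting about 1 mm, and a second grip 7 mm lower held.
- **Readings that disagreed:** in the side view the shut fingertips appeared 15–19 mm higher than the reported tool point. On the second grip the reported position stopped about 2 mm short of target, with a 5.5 N upward push, as if the tips touched the stand. I did not resolve this.

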